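# Lay out the stoppers and hold up the inspection camera

## Task

Photograph the rubber stoppers for the stock list: first spread the heap in the shallow tray into one even layer, no stopper on another and at least 20 mm of clear tray between any two. Then squeeze in the button on the side of the head of the telescoping camera stand and, keeping it squeezed, pull the head up past the first stop to the second, the end of its travel. The mast does not lock there, so finish while still gripping the head and holding it fully extended; leave the stoppers spread and the other things on the bench alone.

Things in the scene. Friction and masses are not known exactly. Their poses are not given: they have to be found in the camera images.
- tray: shallow open steel tray fixed to the bench, 210 mm (its x) by 270 mm (its y), walls 4 mm thick and 14 mm high over the bench, floor 4 mm thick. Origin at the centre of its underside, on the bench; z up.
- stopper_1: solid rubber stopper, dark, a slightly tapered plug standing on its wide end: 36 mm across below, 30 mm across on top, 34 mm high, 40 g. Origin at its middle (17 mm above its underside), z along its axis. At the start the middle one of three that stand touching in a straight row on the tray floor (36.5 mm between centres).
- stopper_2: solid rubber stopper, dark, a slightly tapered plug standing on its wide end: 36 mm across below, 30 mm across on top, 34 mm high, 40 g. Origin at its middle (17 mm above its underside), z along its axis. At the start one end of the row of three.
- stopper_3: solid rubber stopper, dark, a slightly tapered plug standing on its wide end: 36 mm across below, 30 mm across on top, 34 mm high, 40 g. Origin at its middle (17 mm above its underside), z along its axis. At the start the other end of the row of three.
- stopper_4: solid rubber stopper, dark, a slightly tapered plug standing on its wide end: 36 mm across below, 30 mm across on top, 34 mm high, 40 g. Origin at its middle (17 mm above its underside), z along its axis. At the start it stands on top of the row, over the gap between stopper_1 and stopper_2.
- stand: telescoping camera stand, fixed to the bench: dark round foot 90 mm across and 16 mm thick, upright outer tube 23 mm across (collar 27 mm) up to 112 mm over the bench. Inside it runs the mast, carrying the camera head. Origin at the centre of the foot's underside; z up; the camera lens looks along its -x; the button is on the +y side of the head.
- head (a point): grip point inside the grey camera head, on the mast axis, 155 mm over the bench when down; rises with the mast, axes as the stand's. Head: 30 mm below to 22 mm above it, 30 mm in x; in y from a ribbed fixed face at -17 mm to the black button's face (20 wide, 34 high, centred at this height) at +23 mm, +17 when in. Lens: 10 mm lower, out to 35 mm on -x. Grip from above, fingers closing along y.
- mast (a joint): travel of the mast in m: 0 = down, 0.055 = first stop, 0.115 = second stop, the end of the travel. Pulling straight up works against weight and return spring, together about 5 to 6 N. It is locked at 0, and catches at the first stop (about 2 mm of play), unless the button is in; let go above a stop, it sinks back to the stop below.
- button (a joint): travel of the sprung button in m: 0 = out, 0.006 = fully in; it takes about 3 N to start and 7 N to push fully in. It frees the mast from about 0.0035 on.
- log_book: bystander: dark blue hard-cover book, 200 x 138 x 19 mm, lying; origin at the centre of its underside
- petri_dish_0: bystander: round clear dish with lid, 67 mm across, 16 mm high; origin at the centre of its underside
- flask_100: bystander: conical glass flask, 58 mm across, 105 mm high; origin at the centre of its underside
- stopwatch: bystander: black stopwatch lying face up, 73 x 62 x 18 mm; origin at the centre of its underside
Mind the look-alikes: they are no part of the job. Leave any purple or yellow look-alike of the stopper_2 alone.

How it is judged:
By the outcome, as a careful person would: the job done as asked, in the order asked, and still so for the second after the job is handed in, while the arm keeps its last pose, push and grip.
It also fails if it takes over 61 s, if anything falls off the work surface, if the arm or the gripper's body presses on something with over 40 N, if the wrist force passes 120 N, or if a joint passes its speed limit or range.

## Robot

A 6-joint arm with a two-finger parallel gripper is mounted at the origin on a cart in front of the work surface, level with it; the furniture and walls round the work are solid. World frame = base frame: x ahead of the robot, y to its left, z up, the work surface at z = 0. Lengths are in mm, angles in rad, forces in N, time in s.
With the tool pointing down it reaches from about 375 to 975 mm from the base axis. Payload 3.8 kg.
Tool frame: the origin (TCP) lies midway between the tips of the shut fingers; the grasp point (between the pads) lies 19 mm behind it; z points along the fingers, y is the line along which they close (so a half turn about z gives the same grasp; the last joint's range is limited). The gripper opens to 85 mm and grips with 20 to 120 N. Pads are 22 mm wide; open, the fingers measure 114 mm over their backs; the gripper's body (76 mm by 85 mm) begins 54 mm behind the grasp point. The pads swing forward as they close: fully open they stand 13 mm farther back than shut.
Start: joints at [1.164, 0.264, 1.604, -0, 1.274, -0.037], TCP at [243.962, 629.365, 231.28] pointing down, gripper open.
Joint ranges: [-2.63, 2.63], [-0.94, 2.18], [0.31, 2.57], [-1.31, 4.45], [0, 2.66], [-2.55, 2.55]. Speed limits (rad/s): [2.57, 2.57, 3.14, 3.14, 3.14, 3.14].

## Interface

Orientations are given as [roll, pitch, yaw] about the fixed x, y, z axes, in that order (R = Rz(yaw) Ry(pitch) Rx(roll)).
In Python, from station import bot, vision gives the robot as it stands. The module is installed in compiled form; this text tells all that it offers.
- The arm moves only by the tool carry_out, never from a script. Its argument "deltas" is a list of rows, each a list of 7 numbers: the shift along the tool's x, y, z in mm, then the turn, a rotation vector about the tool's x, y, z in rad, then the opening, from -1 (shut) to 1 (fully open). A call has 1 to 20 rows; each row is the pose to reach, as a shift and turn from the pose commanded when the call began, along the tool's axes at that moment; what a row does not reach only later rows make up. A row lasts 1/8 s, in which the tool goes at most 62.5 mm and 10.7 degrees, less where a joint would pass 70% of its speed; a pose out of reach is approached as far as the arm can. A call with a gripper value outside its range is refused whole. The fingers move at their own pace and stop on an object; "newtons" is the grip in N (left out, the last holds). Time passes only in rows, so rows that repeat a pose let the fingers close. It gives the time, the measured TCP pose, the force, the opening and the grip force at its end, in the units of the state.
- bot.state(): the state, without advancing time (a new reading comes with each control period).
- vision.get_image(name): name is "scene" or "top"; returns the picture (480x640x3 uint8, blue, green, red); there is no depth.
- vision.get_calibration(name): a dict with "vertical_fov" (degrees; the focal length in pixels is half the picture's height over the tangent of half this angle, whatever the lens; pixels are square), "cx", "cy" (the principal point, pixels), "origin" and "attitude" of the camera in the world. Camera axes: x right, y down, z forward; pixel columns grow to the right and rows downward; lengths in mm; the calibration is good to about 2 mm. A picture is of the moment at which its call begins. get_calibration takes no time and is no camera call.
- bot.hand_in(): hands the job in; it is judged then, once.
The state is a dict: "time_s": time; "q": joint angles; "dq": joint speeds; "joint_torque": joint torques, N m; "ee_pos": TCP position; "orientation": TCP orientation; "contact_force": force on the tool from outside, world axes, zero at the start; "torque": the same for the moment, N m; "gripper_width": opening from 0.0 (shut) to 1.0 (fully open); "grip_force": force on a finger pad.
Only numpy, scipy, OpenCV 4.12 (cv2) and the standard library are available. Lean on these libraries where they do the work, as an engineer would, in place of code of your own. Each camera call takes 0.05 s, during which the arm holds its last target. There are 200 camera calls.

## Working session

There is one attempt and no reset: what is moved stays moved. The work goes in short steps, Python scripts to look and compute and a tool call to move; the robot and the scene stay as the last step left them, time stands still between calls to the robot, and variables do not carry over. Pictures are saved under pics/ and viewed, at most 10 in all, crops included, and the job is handed in when it is done.

Besides the shell and the picture viewer there is one more tool, called after ">>>" as name(argument=value, ...) on one line, values as JSON. carry_out: Moves the arm, as the interface text tells. Its arguments: {"type":"object","properties":{"deltas":{"type":"array"},"newtons":{"type":"number"}},"required":["deltas"]}

```bash
mkdir -p pics; python3 - <<'E'
from station import bot, vision
import cv2
for n in("scene","top"):
    cv2.imwrite(f"pics/{n}0.png",vision.get_image(n)); print(n,vision.get_calibration(n))
print(bot.state())
E
```

```text
scene {'vertical_fov': 54.41102412676984, 'cx': 315.82169655800544, 'cy': 240.77324480654227, 'origin': array([-384.20076082,  443.58666197,  672.16619631]), 'attitude': array([-2.04324805, -0.01177589, -1.99911718])}
top {'vertical_fov': 55.442777464240365, 'cx': 313.5525921562592, 'cy': 236.8655598594706, 'origin': array([ 296.86583839,   -3.39108861, 1568.09968973]), 'attitude': array([-2.95562576e+00,  2.17762939e-03, -1.59198356e+00])}
{'time_s': 0.1, 'q': array([ 1.16409402e+00,  2.64661437e-01,  1.60526922e+00, -3.28117357e-06,
        1.27369686e+00, -3.69026742e-02]), 'dq': array([-0.00186748, -0.00046221, -0.00376685, -0.00174282, -0.00313878,
        0.00025149]), 'joint_torque': array([-2.13874928e-04, -5.16705823e+01, -3.68591380e+01, -1.19220799e-04,
        6.30891402e-03, -1.95346877e-05]), 'ee_pos': array([243.70200148, 628.74883566, 230.08039349]), 'orientation': array([-3.13955905e+00, -7.19417849e-05,  2.77179391e+00]), 'contact_force': array([-0.65731719, -0.00448575, -0.05682701]), 'torque': array([-0.01743256,  0.02549739,  0.01932292]), 'grip_force': 0.0, 'gripper_width': 1.0019154547705906}
```

View pics/top0.png

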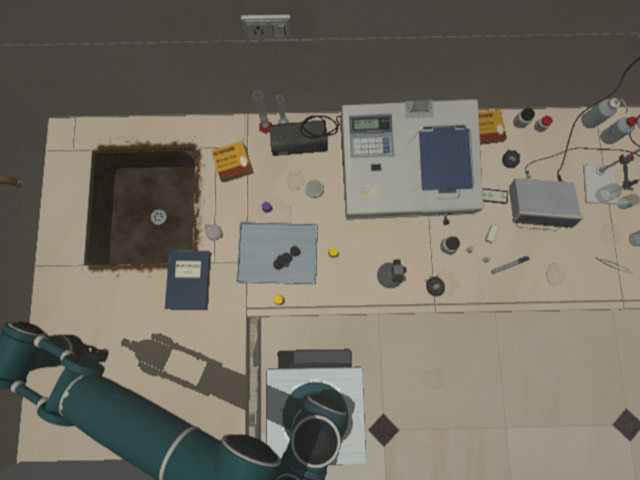

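View pics/scene0.png

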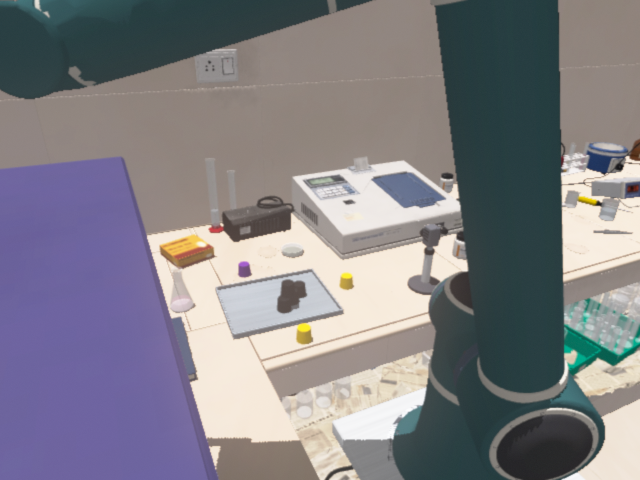

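The top view shows the tray around (278,253), the stoppers around (287,257) and the stand around (392,273). Two yellow look-alikes and one purple one are near the tray. I'll enlarge both areas.

```bash
cat > h.py <<'E'
import numpy as np, cv2
from scipy.spatial.transform import Rotation as R
from station import bot, vision
def cam(n):
    c=vision.get_calibration(n); f=240/np.tan(np.radians(c['vertical_fov'])/2)
    return f,c['cx'],c['cy'],c['origin'],R.from_euler('xyz',c['attitude']).as_matrix()
def w(n,u,v,z):
    f,cx,cy,o,M=cam(n); d=M@np.array([(u-cx)/f,(v-cy)/f,1]); return (o+d*(z-o[2])/d[2]).round(1)
def px(n,p):
    f,cx,cy,o,M=cam(n); q=M.T@(np.array(p)-o); return (q[:2]/q[2]*f+[cx,cy]).round(1)
def crop(n,x0,y0,wd,ht,k,name,im=None):
    im=vision.get_image(n) if im is None else im
    cv2.imwrite(name,cv2.resize(im[y0:y0+ht,x0:x0+wd],None,fx=k,fy=k,interpolation=cv2.INTER_CUBIC))
E
python3 - <<'E'
from h import *
t=cv2.imread('pics/top0.png');s=cv2.imread('pics/scene0.png')
k=4
a=cv2.resize(t[210:310,230:430],None,fx=4,fy=4,interpolation=cv2.INTER_CUBIC)
b=cv2.resize(s[255:305,250:300],(200,200),interpolation=cv2.INTER_CUBIC)
c=cv2.resize(s[215:300,395:455],(141,200),interpolation=cv2.INTER_CUBIC)
o=np.zeros((600,800,3),np.uint8);o[:400]=a;o[400:,:200]=b;o[400:,210:351]=c
cv2.imwrite('pics/c1.png',o)
for u,v in((238,222),(316,224),(317,284),(237,283)):print(w('top',u,v,14))
E
```

```text
[647.7 255.9  14. ]
[634.6 -15.7  14. ]
[426.1 -14.5  14. ]
[435.3 257.3  14. ]
```

View pics/c1.png

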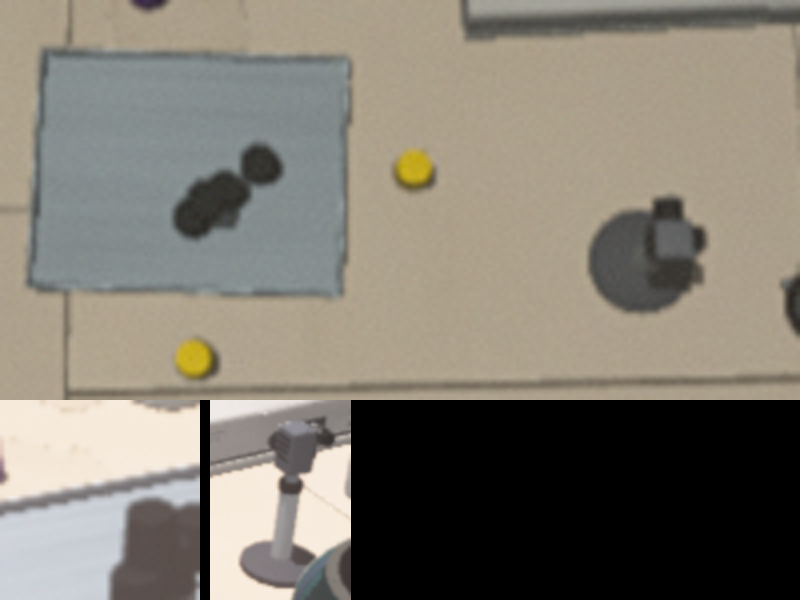

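```bash
python3 - <<'E'
from h import *
t=cv2.imread('pics/top0.png');s=cv2.imread('pics/scene0.png')
g=lambda i:(255*(i/255.)**0.5).astype(np.uint8)
z=lambda i:cv2.resize(g(i),(390,290),interpolation=cv2.INTER_CUBIC)
o=np.zeros((600,800,3),np.uint8)
o[:290,:390]=z(t[242:271,268:307]);o[:290,400:790]=z(s[270:328,260:338])
o[300:590,:390]=z(t[250:294,372:431]);o[300:590,400:790]=z(s[215:301,375:491])
cv2.imwrite('pics/c2.png',o)
E
```

```text
(no output)
```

View pics/c2.png

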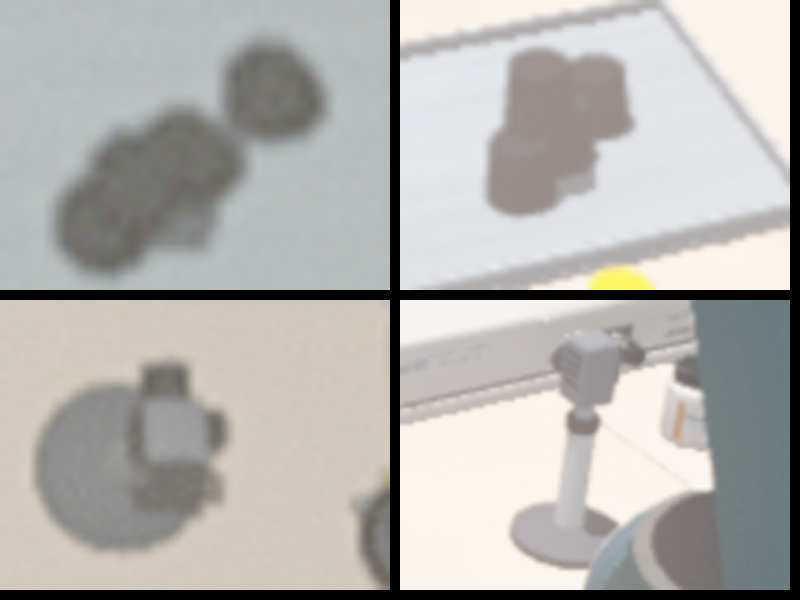

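```bash
cat > fit.py <<'E'
from h import *
from scipy.optimize import minimize
def hull(n,c,z0,K=4):
    pts=[]
    for r,z in((18,z0),(15,z0+34)):
        for a in np.linspace(0,2*np.pi,24,endpoint=False):pts.append(px2(n,(c[0]+r*np.cos(a),c[1]+r*np.sin(a),z)))
    return cv2.convexHull((np.array(pts)*K).astype(np.float32)).round().astype(np.int32)
C={n:cam(n) for n in('top','scene')}
def px2(n,p):
    f,cx,cy,o,M=C[n]; q=M.T@(np.array(p)-o); return q[:2]/q[2]*f+[cx,cy]
E
python3 - <<'E'
from fit import *
ims={n:cv2.imread(f'pics/{n}0.png') for n in C}
box={'top':(262,236,310,275),'scene':(265,270,320,325)}
K=4;T={}
for n,(a,b,c,d) in box.items():
    m=cv2.resize(ims[n][b:d,a:c].max(2),None,fx=K,fy=K,interpolation=cv2.INTER_LINEAR)
    T[n]=m<(80 if n=='top' else 120)
def cost(p,only=None):
    x,y,a,dx,dy,ex,ey=p; u=np.array([np.cos(a),np.sin(a)])*36.5;c=np.array([x,y])
    e=0
    for n in C:
        o=np.array(box[n][:2])*K; m=np.zeros(T[n].shape,np.uint8)
        for q,z in((c,4),(c+u,4),(c-u,4),(c+u/2+[dx,dy],38)):
            cv2.fillPoly(m,[hull(n,q+(np.array([ex,ey]) if n=='scene' else 0),z)-o.astype(np.int32)],1)
        e+=(m.astype(bool)^T[n]).sum()/T[n].sum()
    return e+ (dx*dx+dy*dy+ex*ex+ey*ey)/4000
g=w('top',268+18.8,242+15.7,30);print(g)
best=min((minimize(cost,[g[0],g[1],a0,0,0,0,0],method='Nelder-Mead',options=dict(initial_simplex=np.vstack([[g[0],g[1],a0,0,0,0,0]]+[np.array([g[0],g[1],a0,0,0,0,0])+np.eye(7)[i]*[8,8,.2,3,3,3,3][i] for i in range(7)]),maxiter=500)) for a0 in(2.0,2.4,2.7)),key=lambda r:r.fun)
print(best.fun,best.x.round(2))
x,y,a=best.x[:3];u=np.array([np.cos(a),np.sin(a)])*36.5
print('s1',x,y,'s2',np.array([x,y])+u,'s3',np.array([x,y])-u)
# stand
print('foot',w('top',390.2,275.2,16),'headtop',w('top',398.8,269.8,177))
print('lens',w('top',372+165/6.6,250+78/6.6,145),'button',w('top',372+217/6.6,250+130/6.6,160))
print('scene foot',w('scene',375+570*116/390-400*116/390,215+(533-300)*86/290,16))
# head top-face corners predicted for yaws
E
```

```text
[516.2  86.2  30. ]
0.28023413642642486 [517.35  87.79   2.25  -3.53  -0.55   1.02   1.16]
s1 517.349232399075 87.78973755204879 s2 [494.37080671 116.1488975 ] s3 [540.32765809  59.43057761]
foot [ 450.5 -264.2   16. ] headtop [ 450.6 -264.2  177. ]
lens [ 479.3 -266.   145. ] button [ 452.4 -286.2  160. ]
scene foot [ 439.4 -257.9   16. ]
```

```bash
cat > d.py <<'E'
import numpy as np
def D(a,*ts):  # poses x,y,z,yaw tool-down -> rows
    c,s=np.cos(a[3]),np.sin(a[3])
    for t in ts:
        d=np.array(t[:3])-a[:3]; print([round(float(v),3) for v in (c*d[0]+s*d[1], s*d[0]-c*d[1], -d[2],0,0,a[3]-t[3])])
E
python3 -c "
from d import *
a=(243.96,629.37,231.28,2.7718)
D(a,(504,102,170,2.25),(504,102,36,2.25))
b=(504,102,36,2.25)
D(b,(504,102,90,2.25),(575,175,90,2.25),(575,175,3,2.25),(575,175,80,2.25))"
```

```text
[-433.065, -397.737, 61.28, 0.0, 0.0, 0.522]
[-433.065, -397.737, 195.28, 0.0, 0.0, 0.522]
[0.0, 0.0, -54.0, 0.0, 0.0, 0.0]
[12.199, 101.1, -54.0, 0.0, 0.0, 0.0]
[12.199, 101.1, 33.0, 0.0, 0.0, 0.0]
[12.199, 101.1, -44.0, 0.0, 0.0, 0.0]
```

>>> carry_out(deltas=[[-433.1,-397.7,61.3,0,0,0.522,1],[-433.1,-397.7,61.3,0,0,0.522,1],[-433.1,-397.7,61.3,0,0,0.522,1],[-433.1,-397.7,61.3,0,0,0.522,1],[-433.1,-397.7,61.3,0,0,0.522,1],[-433.1,-397.7,61.3,0,0,0.522,1],[-433.1,-397.7,61.3,0,0,0.522,1],[-433.1,-397.7,61.3,0,0,0.522,1],[-433.1,-397.7,61.3,0,0,0.522,1],[-433.1,-397.7,61.3,0,0,0.522,1],[-433.1,-397.7,61.3,0,0,0.522,1],[-433.1,-397.7,61.3,0,0,0.522,1],[-433.1,-397.7,61.3,0,0,0.522,1],[-433.1,-397.7,61.3,0,0,0.522,1]], newtons=30)

```text
time_s: 1.85
ee_pos: [503.7, 103.0, 170.1]
orientation: [3.141, 0.0, 2.252]
contact_force: [-0.5, 0.5, -0.6]
gripper_width: 1.003
grip_force: 0.0
```

```bash
python3 - <<'E'
from h import *
s=bot.state();print(s['time_s'],s['ee_pos'],s['orientation'],s['q'])
i=vision.get_image('scene');j=vision.get_image('top')
cv2.imwrite('pics/s1.png',i);cv2.imwrite('pics/t1.png',j)
o=np.zeros((480,800,3),np.uint8)
o[:,:400]=cv2.resize(i[220:340,220:320],(400,480),interpolation=cv2.INTER_CUBIC)
o[:,400:]=cv2.resize(i[210:306,390:470],(400,480),interpolation=cv2.INTER_CUBIC)
cv2.imwrite('pics/c3.png',o)
E
```

```text
1.85 [503.72524382 103.03336147 170.14791418] [3.14135534e+00 1.78321753e-05 2.25152057e+00] [ 1.53241373e-01  6.79175787e-03  2.01086919e+00  1.15384915e-04
  1.12371768e+00 -5.27532742e-01]
```

View pics/c3.png

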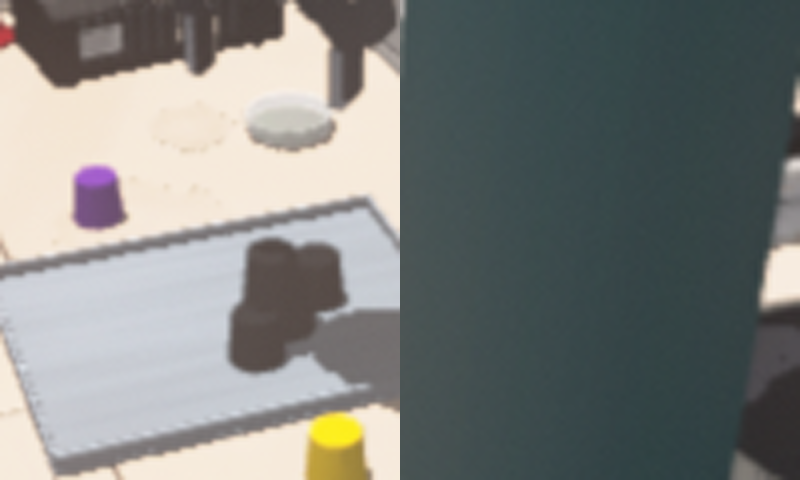

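```bash
python3 - <<'E'
from h import *
for p in((220+271/4,220+250/4,72),(220+260/4,220+313/4,38),(220+318/4,220+253/4,38)):print(w('scene',*p))
E
```

```text
[507.5 102.8  72. ]
[494.8 115.4  38. ]
[542.9  57.5  38. ]
```

The crop shows stopper_4 standing over s1 and s2, and both views agree to within 3 mm. I'll go down and grip it.

>>> carry_out(deltas=[[0,0,60,0,0,0,1],[0,0,110,0,0,0,1],[0,0,134,0,0,0,1],[0,0,134,0,0,0,1],[0,0,134,0,0,0,-1],[0,0,134,0,0,0,-1],[0,0,134,0,0,0,-1],[0,0,134,0,0,0,-1],[0,0,134,0,0,0,-1],[0,0,134,0,0,0,-1],[0,0,134,0,0,0,-1],[0,0,134,0,0,0,-1]], newtons=30)

```text
time_s: 3.45
ee_pos: [505.5, 102.3, 37.8]
orientation: [3.139, 0.001, 2.25]
contact_force: [-0.8, -0.1, 5.6]
gripper_width: 0.389
grip_force: 29.5
```

>>> carry_out(deltas=[[0,0,-30,0,0,0,-1],[0,0,-54,0,0,0,-1],[6.1,50.5,-54,0,0,0,-1],[12.2,101.1,-54,0,0,0,-1],[12.2,101.1,-54,0,0,0,-1],[12.2,101.1,0,0,0,0,-1],[12.2,101.1,20,0,0,0,-1],[12.2,101.1,33,0,0,0,-1],[12.2,101.1,33,0,0,0,-1],[12.2,101.1,33,0,0,0,-1]])

```text
time_s: 4.7
ee_pos: [575.8, 174.9, 4.0]
orientation: [3.14, 0.001, 2.249]
contact_force: [0.2, 0.5, -1.3]
gripper_width: 0.391
grip_force: 31.0
```

>>> carry_out(deltas=[[0,0,1,0,0,0,-1],[0,0,2,0,0,0,-1],[0,0,2,0,0,0,-1]])

```text
time_s: 5.08
ee_pos: [575.9, 175.0, 3.4]
orientation: [3.141, 0.001, 2.25]
contact_force: [-3.5, -1.7, 12.1]
gripper_width: 0.39
grip_force: 36.0
```

```bash
python3 -c "
from d import *
a=(575,175,1,2.25)
D(a,(575,175,90,2.25),(494.5,116,90,2.25),(494.5,116,5,2.25))
b=(494.5,116,5,2.25)
D(b,(494.5,116,50,2.25),(480,185,50,2.25),(480,185,4,2.25))
b=(480,185,4,2.25)
D(b,(480,185,90,2.25),(541,59,90,2.25),(541,59,5,2.25))
b=(541,59,5,2.25)
D(b,(585,35,50,2.25))
"
```

```text
[0.0, 0.0, -89.0, 0.0, 0.0, 0.0]
[4.662, -99.697, -89.0, 0.0, 0.0, 0.0]
[4.662, -99.697, -4.0, 0.0, 0.0, 0.0]
[0.0, 0.0, -45.0, 0.0, 0.0, 0.0]
[62.796, 32.062, -45.0, 0.0, 0.0, 0.0]
[62.796, 32.062, 1.0, 0.0, 0.0, 0.0]
[0.0, 0.0, -86.0, 0.0, 0.0, 0.0]
[-136.356, -31.687, -86.0, 0.0, 0.0, 0.0]
[-136.356, -31.687, -1.0, 0.0, 0.0, 0.0]
[-46.313, 19.159, -45.0, 0.0, 0.0, 0.0]
```

>>> carry_out(deltas=[[0,0,-1,0,0,0,0.3],[0,0,-1,0,0,0,0.3],[0,0,-1,0,0,0,0.3],[0,0,-1,0,0,0,0.3],[0,0,-45,0,0,0,0.3],[0,0,-89,0,0,0,0.6],[4.7,-50,-89,0,0,0,0.6],[4.7,-99.7,-89,0,0,0,0.6],[4.7,-99.7,-89,0,0,0,0.6],[4.7,-99.7,-40,0,0,0,0.6],[4.7,-99.7,-4,0,0,0,0.6],[4.7,-99.7,-4,0,0,0,0.6],[4.7,-99.7,-4,0,0,0,-1],[4.7,-99.7,-4,0,0,0,-1],[4.7,-99.7,-4,0,0,0,-1],[4.7,-99.7,-4,0,0,0,-1],[4.7,-99.7,-4,0,0,0,-1],[4.7,-99.7,-4,0,0,0,-1]])

```text
time_s: 7.32
ee_pos: [496.8, 116.6, 7.2]
orientation: [3.137, 0.002, 2.25]
contact_force: [-0.9, 0.6, 6.8]
gripper_width: 0.381
grip_force: 30.1
```

>>> carry_out(deltas=[[8,0,-20,0,0,0,-1],[30,10,-40,0,0,0,-1],[62.8,32.1,-40,0,0,0,-1],[62.8,32.1,-40,0,0,0,-1],[62.8,32.1,-10,0,0,0,-1],[62.8,32.1,0,0,0,0,-1],[62.8,32.1,2,0,0,0,-1],[62.8,32.1,2,0,0,0,-1]])

```text
time_s: 8.32
ee_pos: [478.9, 184.1, 5.9]
orientation: [-3.137, -0.001, 2.25]
contact_force: [-12.8, -4.1, 28.1]
gripper_width: 0.381
grip_force: 37.8
```

>>> carry_out(deltas=[[0,0,-2,0,0,0,-1],[0,0,-3,0,0,0,0.3],[0,0,-3,0,0,0,0.3],[0,0,-3,0,0,0,0.3],[0,0,-45,0,0,0,0.3],[0,0,-87,0,0,0,0.6],[-45,-11,-87,0,0,0,0.6],[-90,-21,-87,0,0,0,0.6],[-136.4,-31.7,-87,0,0,0,0.6],[-136.4,-31.7,-87,0,0,0,0.6],[-136.4,-31.7,-40,0,0,0,0.6],[-136.4,-31.7,-3,0,0,0,0.6],[-136.4,-31.7,-3,0,0,0,0.6],[-136.4,-31.7,-3,0,0,0,-1],[-136.4,-31.7,-3,0,0,0,-1],[-136.4,-31.7,-3,0,0,0,-1],[-136.4,-31.7,-3,0,0,0,-1],[-136.4,-31.7,-3,0,0,0,-1],[-136.4,-31.7,-3,0,0,0,-1]])

```text
time_s: 10.7
ee_pos: [542.9, 59.4, 8.3]
orientation: [3.138, 0.002, 2.25]
contact_force: [-1.2, 1.0, 6.6]
gripper_width: 0.381
grip_force: 30.0
```

>>> carry_out(deltas=[[-8,0,-20,0,0,0,-1],[-25,10,-40,0,0,0,-1],[-46.3,19.2,-40,0,0,0,-1],[-46.3,19.2,-40,0,0,0,-1],[-46.3,19.2,-10,0,0,0,-1],[-46.3,19.2,-2,0,0,0,-1],[-46.3,19.2,0,0,0,0,-1],[-46.3,19.2,0,0,0,0,-1]])

```text
time_s: 11.7
ee_pos: [582.3, 35.2, 8.1]
orientation: [-3.137, -0.004, 2.25]
contact_force: [-11.2, -0.2, 20.1]
gripper_width: 0.38
grip_force: 32.5
```

>>> carry_out(deltas=[[0,0,-1,0,0,0,0.3],[0,0,-2,0,0,0,0.3],[0,0,-2,0,0,0,0.3],[0,0,-2,0,0,0,0.3],[0,0,-60,0,0,0,0.3],[0,0,-120,0,0,0,0.6],[0,0,-180,0,0,0,1],[0,0,-240,0,0,0,1],[0,0,-294,0,0,0,1],[0,0,-294,0,0,0,1]])

```text
time_s: 12.95
ee_pos: [588.3, 35.1, 306.8]
orientation: [3.132, 0.007, 2.25]
contact_force: [0.4, 0.1, -0.6]
gripper_width: 0.998
grip_force: 0.0
```

```bash
python3 - <<'E'
from h import *
i=vision.get_image('scene');j=vision.get_image('top')
cv2.imwrite('pics/s2.png',i);cv2.imwrite('pics/t2.png',j)
g=lambda i:(255*(i/255.)**0.6).astype(np.uint8)
o=np.zeros((600,800,3),np.uint8)
o[:300,:400]=cv2.resize(g(i)[265:340,210:310],(400,300),interpolation=cv2.INTER_CUBIC)
o[:300,400:]=cv2.resize(g(i)[215:305,390:510],(400,300),interpolation=cv2.INTER_CUBIC)
o[300:,:400]=cv2.resize(g(j)[215:290,230:330],(400,300),interpolation=cv2.INTER_CUBIC)
o[300:,400:]=cv2.resize(g(j)[245:296,370:438],(400,300),interpolation=cv2.INTER_CUBIC)
cv2.imwrite('pics/c4.png',o)
E
```

```text
(no output)
```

View pics/c4.png

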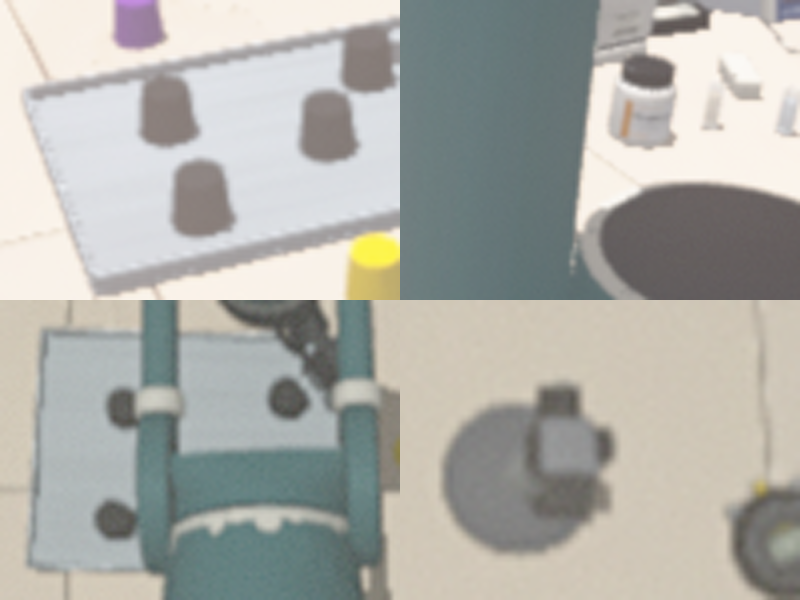

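```bash
python3 - <<'E'
from h import *
c0=w('top',370+171/5.88,245+144/5.88,177);print(c0, w('top',370+(519-400)/5.88,245+(478-300)/5.88,8))
for d in(-8,-4,0,4,8):
    a=np.radians(180+d);Rm=np.array([[np.cos(a),-np.sin(a)],[np.sin(a),np.cos(a)]])
    f=lambda x,y,z:(np.array([400,300])+(px('top',[*(c0[:2]+Rm@[x,y]),z])-[370,245])*5.88).round()
    print(d,'lens tip',f(-35,0,145),'btn',f(0,23,155),f(0,23,172),'top corners',*[f(x,y,177) for x,y in((-15,-17),(15,-17),(15,17),(-15,17))])
E
```

```text
[ 451.5 -265.2  177. ] [ 451.1 -265.6    8. ]
-8 lens tip [566. 386.] btn [607. 454.] [613. 451.] top corners [541. 412.] [536. 469.] [601. 476.] [606. 419.]
-4 lens tip [561. 386.] btn [607. 451.] [613. 447.] top corners [539. 413.] [538. 471.] [603. 474.] [604. 417.]
0 lens tip [556. 386.] btn [607. 448.] [613. 444.] top corners [537. 416.] [540. 473.] [605. 472.] [602. 415.]
4 lens tip [552. 386.] btn [607. 445.] [613. 441.] top corners [535. 418.] [542. 476.] [607. 470.] [600. 412.]
8 lens tip [548. 386.] btn [606. 442.] [613. 438.] top corners [533. 421.] [545. 478.] [609. 467.] [598. 411.]
```

```bash
python3 -c "
from d import *
D((585,35,300,2.25),(451,-265,260,-0.035),(451,-265,130,-0.035))"
```

```text
[-149.247, -292.714, 40.0, 0.0, 0.0, 2.285]
[-149.247, -292.714, 170.0, 0.0, 0.0, 2.285]
```

>>> carry_out(deltas=[[-149.2,-292.7,40,0,0,2.285,1],[-149.2,-292.7,40,0,0,2.285,1],[-149.2,-292.7,40,0,0,2.285,1],[-149.2,-292.7,40,0,0,2.285,1],[-149.2,-292.7,40,0,0,2.285,1],[-149.2,-292.7,40,0,0,2.285,1],[-149.2,-292.7,40,0,0,2.285,1],[-149.2,-292.7,40,0,0,2.285,1],[-149.2,-292.7,40,0,0,2.285,1],[-149.2,-292.7,40,0,0,2.285,1],[-149.2,-292.7,40,0,0,2.285,1],[-149.2,-292.7,40,0,0,2.285,1],[-149.2,-292.7,40,0,0,2.285,1],[-149.2,-292.7,40,0,0,2.285,1],[-149.2,-292.7,40,0,0,2.285,1],[-149.2,-292.7,40,0,0,2.285,1],[-149.2,-292.7,40,0,0,2.285,1]], newtons=45)

```text
time_s: 15.18
ee_pos: [451.0, -264.9, 260.1]
orientation: [3.141, -0.0, -0.035]
contact_force: [0.5, 0.4, 0.2]
gripper_width: 1.002
grip_force: 0.0
```

```bash
python3 - <<'E'
from h import *
i=vision.get_image('scene');j=vision.get_image('top')
cv2.imwrite('pics/s3.png',i);cv2.imwrite('pics/t3.png',j)
o=np.zeros((600,800,3),np.uint8)
o[:,:400]=cv2.resize(i[190:310,390:470],(400,600),interpolation=cv2.INTER_CUBIC)
o[:300,400:]=cv2.resize(j[215:290,230:330],(400,300),interpolation=cv2.INTER_CUBIC)
o[300:,400:]=cv2.resize(j[235:301,362:450],(400,300),interpolation=cv2.INTER_CUBIC)
cv2.imwrite('pics/c5.png',o)
E
```

```text
(no output)
```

View pics/c5.png

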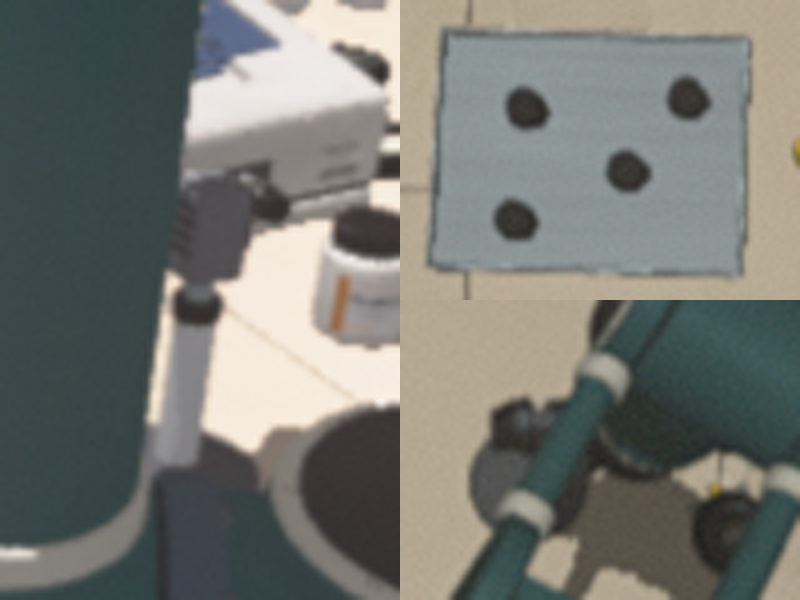

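The four stoppers are upright and at least 80 mm apart, and the gripper is lined up above the head. I'll descend and squeeze.

>>> carry_out(deltas=[[0,0,40,0,0,0,1],[0,0,70,0,0,0,1],[0,0,100,0,0,0,1],[0,0,120,0,0,0,1],[0,0,130,0,0,0,1],[0,0,130,0,0,0,1],[0,0,130,0,0,0,-1],[0,0,130,0,0,0,-1],[0,0,130,0,0,0,-1],[0,0,130,0,0,0,-1],[0,0,130,0,0,0,-1],[0,0,130,0,0,0,-1],[0,0,130,0,0,0,-1],[0,0,130,0,0,0,-1]])

```text
time_s: 17.02
ee_pos: [451.8, -265.5, 131.7]
orientation: [3.14, -0.002, -0.034]
contact_force: [-1.2, -0.3, 5.2]
gripper_width: 0.391
grip_force: 44.6
```

>>> carry_out(deltas=[[0,0,-3,0,0,0,-1],[0,0,-7,0,0,0,-1],[0,0,-13,0,0,0,-1],[0,0,-19,0,0,0,-1],[0,0,-25,0,0,0,-1],[0,0,-31,0,0,0,-1],[0,0,-37,0,0,0,-1],[0,0,-43,0,0,0,-1],[0,0,-49,0,0,0,-1],[0,0,-55,0,0,0,-1],[0,0,-61,0,0,0,-1],[0,0,-67,0,0,0,-1],[0,0,-73,0,0,0,-1],[0,0,-79,0,0,0,-1],[0,0,-85,0,0,0,-1],[0,0,-91,0,0,0,-1],[0,0,-97,0,0,0,-1],[0,0,-102,0,0,0,-1],[0,0,-106,0,0,0,-1],[0,0,-106,0,0,0,-1]])

```text
time_s: 19.52
ee_pos: [451.7, -265.5, 235.6]
orientation: [3.14, -0.002, -0.035]
contact_force: [5.0, -2.7, -6.5]
gripper_width: 0.392
grip_force: 45.2
```

>>> carry_out(deltas=[[0,0,-3,0,0,0,-1],[0,0,-6,0,0,0,-1],[0,0,-9,0,0,0,-1],[0,0,-11,0,0,0,-1],[0,0,-12,0,0,0,-1],[0,0,-12,0,0,0,-1],[0,0,-12,0,0,0,-1]])

```text
time_s: 20.4
ee_pos: [451.7, -265.5, 246.9]
orientation: [3.141, -0.001, -0.035]
contact_force: [4.7, -5.1, -8.0]
gripper_width: 0.392
grip_force: 45.8
```

Force is starting to rise, so I'll go on a little to seat firmly at the stop.

>>> carry_out(deltas=[[0,0,-1,0,0,0,-1],[0,0,-1.5,0,0,0,-1],[0,0,-1.5,0,0,0,-1],[0,0,-1.5,0,0,0,-1]])

```text
time_s: 20.9
ee_pos: [451.7, -265.4, 247.0]
orientation: [3.141, -0.001, -0.035]
contact_force: [8.5, -6.2, -13.9]
gripper_width: 0.389
grip_force: 45.9
```

```bash
python3 - <<'E'
from h import *
i=vision.get_image('scene')
o=np.zeros((500,800,3),np.uint8)
o[:,:400]=cv2.resize(i[150:300,370:490],(400,500),interpolation=cv2.INTER_CUBIC)
o[:,400:]=cv2.resize(i[230:355,210:310],(400,500),interpolation=cv2.INTER_CUBIC)
cv2.imwrite('pics/c6.png',o);print(bot.state()['contact_force'])
E
```

```text
[  8.07036153  -5.69554157 -13.36319373]
```

View pics/c6.png

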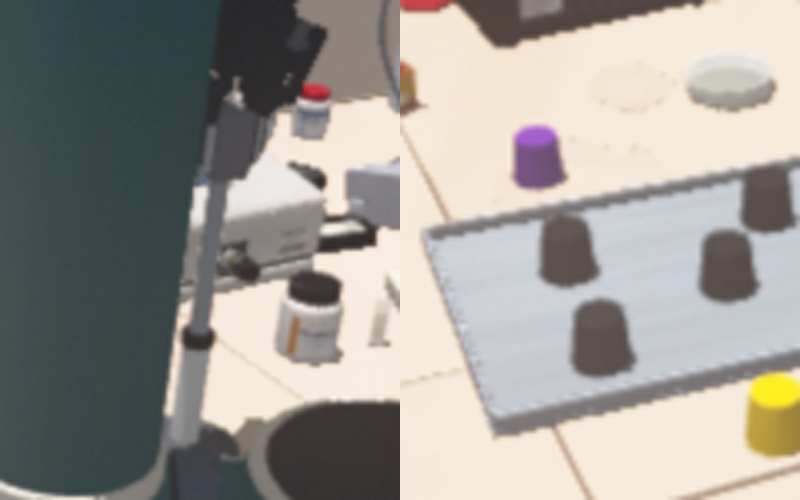

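The mast is extended in the grip, from its collar at (198,338) up to the head at (235,140). The stoppers stand spread in the tray, so I'm handing in.

```bash
python3 -c "
from station import bot
print(bot.hand_in())"
```

```text
the job is handed in; nothing more can be done
None
```

I handed the job in at about 21 s: the four stoppers stand upright in one layer with well over 20 mm between them, and the gripper holds the stand's head at the second stop with the button squeezed in.

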